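# Hang the copper beaker on the brass draining peg

## Task

The rinsed copper beaker stands mouth-down on the parlour counter: hang it, still mouth-down, on the leaning brass draining peg, slid fully down until its closed end rests on the peg's tip, so that it can drain. Lower it on gently rather than dropping it, let go, and leave the silver beaker standing where it is.

Things in the scene. Friction and masses are not known exactly. Their poses are not given: they have to be found in the camera images.
- copper_beaker: To hang: copper-coloured straight round beaker, mouth-down on the counter at the start. Outer diameter 62 mm, height 105, inner diameter 57, inner depth 101; about 0.18 kg. Origin: centre of the open mouth (on the counter at the start); z points from mouth to closed end (up at the start). Round: grip it across the outside at any yaw.
- brass_peg: To use: rigid brass peg, a rod 26 mm thick with a half-round tip, leaning 20 degrees, away from the robot and to its right, from a fixed dish 110 wide, 10 high. Origin: on its axis, where the mouth centre of a seated beaker comes, 52 above the counter; z up along the peg, tip at z = +101; y level; x across, to the side it leans. A released beaker slides towards +x by its play, 15.5, and rests.
- silver_beaker: Leave alone: silver-coloured straight round beaker, mouth-down on the counter at the start. Outer diameter 62 mm, height 105, inner diameter 57, inner depth 101; about 0.18 kg. Origin: centre of the open mouth (on the counter at the start); z points from mouth to closed end (up at the start). At least 130 from the copper one, centre to centre.
- white_peg: Stays empty: white porcelain peg, a rod 26 mm thick with a half-round tip, leaning 20 degrees, away from the robot and to its right, from a fixed dish 110 wide, 10 high. Origin: on its axis, where the mouth centre of a seated beaker comes, 52 above the counter; z up along the peg, tip at z = +101; y level; x across, to the side it leans. At least 120 from the brass one.
There are look-alikes about, which are no part of the job. What is shaped like the copper_beaker but blue or green is not meant. Leave any turquoise look-alike of the part that bears brass_peg alone.

How it is judged:
By the outcome, as a careful person would: the job done as asked, in the order asked, and still so for the second after the job is handed in, with the robot touching nothing.
It also fails if it takes over 48 s, if anything falls off the work surface, if the arm or the gripper's body presses on something with over 40 N, if the wrist force passes 120 N, or if a joint passes its speed limit or range.

## Robot

A 6-joint arm with a two-finger parallel gripper is mounted at the origin on the work surface. World frame = base frame: x ahead of the robot, y to its left, z up, the work surface at z = 0. Lengths are in m, angles in rad, forces in N, time in s.
With the tool pointing down it reaches from about 0.375 to 0.9 m from the base axis. Payload 3.1 kg.
Tool frame: the origin (TCP) lies on the centre line of the jaws, within the pads' length; the fingertips stand 25 mm ahead of it and the grasp point (between the pads) lies 6 mm ahead of it (manip.tip_extent is the distance from the TCP to the fingertips, in m); z points along the fingers, y is the line along which they close (so a half turn about z gives the same grasp; the last joint's range is limited). The gripper opens to 85 mm and grips with 20 to 120 N. Pads are 22 mm wide; open, the fingers measure 114 mm over their backs; the gripper's body (76 mm by 85 mm) begins 54 mm behind the grasp point. The pads swing forward as they close: fully open they stand 13 mm farther back than shut.
Start: joints at [1.085, 0.527, 1.433, -0, 1.181, -0.178], TCP at [0.189, 0.596, 0.256] pointing down, gripper open.
Joint ranges: [-3.08, 3.08], [-0.75, 2.2], [0.22, 2.44], [-1.43, 4.57], [0, 2.65], [-2.85, 2.85]. Speed limits (rad/s): [2.79, 2.79, 3.14, 3.14, 3.14, 3.14].

## Interface

Orientations are given as a unit quaternion [x, y, z, w].
In Python, from station import readout, imaging, order, manip gives the robot as it stands.
- The arm moves only by the tool move_arm, never from a script. Its argument "rows" is a list of rows, each a list of 7 numbers: the turn, a rotation vector about the tool's x, y, z in degrees, then the shift along the tool's x, y, z in mm, then the closure, from 0 (fully open) to 1 (shut). A call has 1 to 12 rows; each row is the pose to reach, as a shift and turn from the pose commanded when the call began, along the tool's axes at that moment; what a row does not reach only later rows make up. A row lasts 1/12 s, in which the tool goes at most 41.7 mm and 7.16 degrees, less where a joint would pass 70% of its speed; a pose out of reach is approached as far as the arm can. A call with a gripper value outside its range is refused whole. The fingers move at their own pace and stop on an object; "squeeze" is the grip in N (left out, the last holds). Time passes only in rows, so rows that repeat a pose let the fingers close. It gives the time, the measured TCP pose, the force, the opening and the grip force at its end, in the units of the state.
- readout.sense(): the state, without advancing time (a new reading comes with each control period).
- imaging.snapshot(name): name is "scene" or "side" or "wrist"; returns a dict with "img" (384x512x3 uint8, red, green, blue), "z_map" (384x512 float32, m along the optical axis (not along the pixel's ray), 0 where there is no reading), "fovy" (degrees; the focal length in pixels is half the picture's height over the tangent of half this angle, whatever the lens; pixels are square), "cx", "cy" (the principal point, pixels), "k1" (the pictures are not rectified: a ray, as slopes to the right and down, at radius r is drawn at 1 + k1 r^2 times it, then the intrinsics apply), "rvec" (rotation vector, rad) and "tvec" (3), from world to camera coordinates, as OpenCV has them. Camera axes: x right, y down, z forward; pixel columns grow to the right and rows downward; lengths in m; the calibration is good to about 2 mm. A picture is of the moment at which its call begins.
- order.sign_off(): hands the job in; it is judged then, once.
The state is a dict: "t": time; "q": joint angles; "qd": joint speeds; "tau": joint torques, N m; "tcp_pos": TCP position; "tool_rot": TCP orientation; "force": force on the tool from outside, world axes, zero at the start; "ft_torque": the same for the moment, N m; "finger_gap": opening from 0.0 (shut) to 1.0 (fully open); "gripper_force": force on a finger pad.
Only numpy, scipy, OpenCV 4.12 (cv2) and the standard library are available. Lean on these libraries where they do the work, as an engineer would, in place of code of your own. Each camera call takes 0.05 s, during which the arm holds its last target. There are 200 camera calls.

## Working session

There is one attempt and no reset: what is moved stays moved. The work goes in short steps, Python scripts to look and compute and a tool call to move; the robot and the scene stay as the last step left them, time stands still between calls to the robot, and variables do not carry over. Pictures are saved under pics/ and viewed, at most 10 in all, crops included, and the job is handed in when it is done.

Besides the shell and the picture viewer there is one more tool, called after "Request:" as a command line: name --pt "numbers of a row" for each row, then --argument value for the rest. move_arm: Moves the arm, as the interface text tells. Its arguments: {"type":"object","properties":{"rows":{"type":"array"},"squeeze":{"type":"number"}},"required":["rows"]}

```bash
mkdir -p pics
cat > h.py <<'E'
import numpy as np, cv2, pickle
from station import readout, imaging, order, manip
from scipy.spatial.transform import Rotation as R
def snap(n, save=None):
    s=imaging.snapshot(n)
    if save: cv2.imwrite('pics/'+save+'.png', s['img'][:,:,::-1]); pickle.dump(dict(s),open(save+'.pkl','wb'))
    return s
def K(s):
    f=s['img'].shape[0]/2/np.tan(np.radians(s['fovy'])/2)
    return np.array([[f,0,s['cx']],[0,f,s['cy']],[0,0,1.]])
def dist(s): return np.array([s['k1'],0,0,0,0.])
def cloud(s):
    h,w=s['z_map'].shape
    u,v=np.meshgrid(np.arange(w,dtype=float),np.arange(h,dtype=float))
    n=cv2.undistortPoints(np.stack([u.ravel(),v.ravel()],1)[:,None],K(s),dist(s))[:,0]
    z=s['z_map'].ravel().astype(float)
    P=np.c_[n*z[:,None],z]
    Rm=R.from_rotvec(np.ravel(s['rvec'])).as_matrix()
    W=(P-np.ravel(s['tvec']))@Rm
    W[z<=0]=np.nan
    return W.reshape(h,w,3)
def proj(s,X):
    return cv2.projectPoints(np.atleast_2d(np.asarray(X,float)),np.ravel(s['rvec']).astype(float),np.ravel(s['tvec']).astype(float),K(s),dist(s))[0][:,0]
E
python3 - <<'E'
from h import *
a=snap('scene','scene0');b=snap('side','side0')
for s in(a,b): print(s['fovy'],s['cx'],s['cy'],s['k1'],s['rvec'],s['tvec'])
print(readout.sense())
E
```

```text
57.57533205889168 255.0489547088717 192.72952172093218 0.014117543717974957 [ 1.50910048  2.28081698 -0.72149508] [ 0.17898109 -0.29517162  1.18631143]
50.65240962974026 257.3289211045177 184.69565883653618 -0.060392021622027024 [ 2.29025291 -0.26988812  0.09363587] [-0.41049358  0.10060253  0.93745918]
{'t': 0.1, 'q': array([ 1.08555867e+00,  5.28402119e-01,  1.43379551e+00, -3.77549239e-06,
        1.18139836e+00, -1.78531996e-01]), 'qd': array([ 2.27224566e-03, -2.03044577e-03, -2.07549660e-03,  8.03765515e-05,
       -1.31600772e-04,  6.15821271e-05]), 'tau': array([-7.27180141e-04, -4.43306994e+01, -1.78586268e+01, -2.78052994e-04,
        3.84568397e-03, -2.02355679e-06]), 'tcp_pos': array([0.18840455, 0.59529136, 0.25540687]), 'tool_rot': array([ 1.52751681e-01,  9.88264095e-01, -9.47577262e-04, -3.24719159e-04]), 'force': array([-0.28905502, -0.35645035,  0.61504008]), 'ft_torque': array([-0.01766799, -0.03802419, -0.02348724]), 'gripper_force': 0.0, 'finger_gap': 0.9979897603188648}
```

View pics/scene0.png

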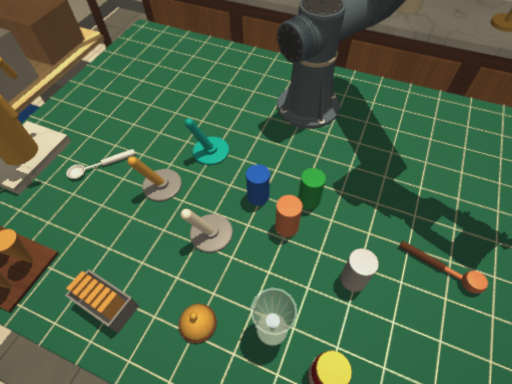

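View pics/side0.png

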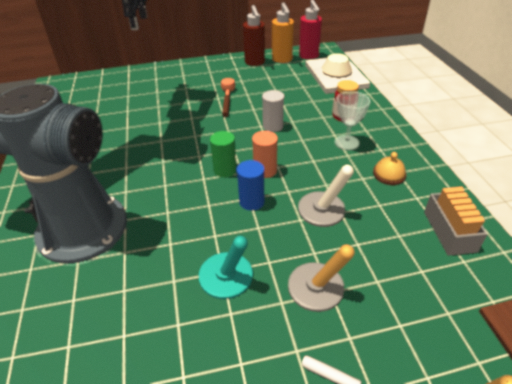

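Candidates:
- Beakers in the scene view: copper/orange (288,216), blue (258,185), green (312,188) and silver (360,270).
- Pegs: brass (148,172), white (200,225) and turquoise (200,135).
- Other orange things: bell (198,323) and the copper ladle (475,282).

By the description I choose the orange beaker at (288,216) and the brass peg at (148,172). Next I measure both and check them in a crop.

```bash
cat > m.py <<'E'
from h import *
from scipy.optimize import least_squares
A=[pickle.load(open(n+'0.pkl','rb')) for n in('scene','side')]
seeds={'copper':[(288,216),(264,155)],'silver':[(358,272),(273,112)],'blue':[(258,185),(251,187)],'green':[(312,188),(223,155)]}
C=[cloud(s) for s in A]
def grab(i,c,rad,zmin=0.012,zmax=0.3):
    W=C[i]; m=(np.hypot(W[...,0]-c[0],W[...,1]-c[1])<rad)&(W[...,2]>zmin)&(W[...,2]<zmax); return W[m]
if __name__=='__main__':
  for k,(p,q) in seeds.items():
    for i,(u,v) in enumerate((p,q)):
        c=C[i][v,u][:2]
        for _ in range(3):
            P=grab(i,c,0.06); top=P[P[:,2]>0.102]; sd=P[(P[:,2]>0.02)&(P[:,2]<0.098)]
            r=least_squares(lambda x:np.hypot(*(sd[:,:2]-x).T)-0.031,c,loss='soft_l1',f_scale=0.002); 
            c=r.x
        print(k,i,c.round(4),len(sd),np.abs(r.fun).mean().round(4),'ztop',np.median(top[:,2]).round(4),'topc',((top.min(0)+top.max(0))/2)[:2].round(4))
  Pp={'brass':[(140,163),(335,268)],'white':[(196,220),(340,185)],'turq':[(198,135),(233,260)]}
  for k,l in Pp.items():
    L=[]
    for i,(u,v) in enumerate(l):
        c=C[i][v,u]; P=grab(i,c[:2],0.09,0.022,0.2); L.append(P); print(k,i,c.round(3),len(P),P[:,2].max().round(4))
    def f(x,P):
        o=np.array([x[0],x[1],0.052]); d=np.array([np.sin(x[2])*np.cos(x[3]),np.sin(x[2])*np.sin(x[3]),np.cos(x[2])])
        w=P-o; t=np.minimum(w@d,0.101-0.013); return np.linalg.norm(w-t[:,None]*d,axis=1)-0.013
    for P in L+[np.vstack(L)]:
        r=least_squares(f,[*np.median(P[:,:2],0),np.radians(20),-0.6 if 0 else 0.5],args=(P,),loss='soft_l1',f_scale=0.002)
        r2=least_squares(f,[*np.median(P[:,:2],0),np.radians(20),-0.8],args=(P,),loss='soft_l1',f_scale=0.002)
        r=min(r,r2,key=lambda r:r.cost); print('  ',r.x[:2].round(4),np.degrees(r.x[2:]).round(2),np.abs(r.fun).mean().round(4))
  im=cv2.resize(A[0]['img'][110:260,110:340],None,fx=3,fy=3)
  cv2.imwrite('pics/crop0.png',im[:,:,::-1])
E
python3 m.py
```

```text
copper 0 [0.5165 0.1105] 374 0.0076 ztop 0.1042 topc [0.4761 0.098 ]
copper 1 [0.4579 0.0418] 481 0.0072 ztop 0.1062 topc [0.4475 0.0441]
silver 0 [0.5893 0.2809] 404 0.0073 ztop 0.1042 topc [0.5481 0.2919]
silver 1 [0.5236 0.2417] 472 0.0076 ztop 0.1072 topc [0.5347 0.2801]
blue 0 [0.4535 0.0113] 379 0.0074 ztop 0.1044 topc [0.4327 0.0181]
blue 1 [ 0.393  -0.0641] 632 0.0073 ztop 0.1063 topc [ 0.4027 -0.0235]
green 0 [0.4155 0.1309] 426 0.0087 ztop 0.1042 topc [0.4146 0.1168]
green 1 [0.3611 0.1246] 579 0.0009 ztop 0.1066 topc [0.3607 0.1229]
brass 0 [ 0.504 -0.295  0.125] 406 0.148
brass 1 [ 0.493 -0.312  0.1  ] 790 0.1511
   [ 0.4879 -0.2924] [ 20.29 -38.5 ] 0.001
   [ 0.4874 -0.29  ] [ 20.07 -39.27] 0.0012
   [ 0.4876 -0.2909] [ 20.22 -39.07] 0.0013
white 0 [ 0.59  -0.088  0.11 ] 416 0.1483
white 1 [ 0.582 -0.11   0.102] 631 0.1511
   [ 0.5704 -0.0873] [ 20.62 -37.54] 0.0009
   [ 0.5707 -0.0868] [ 20.7  -36.27] 0.0013
   [ 0.5706 -0.087 ] [ 20.72 -36.78] 0.0012
turq 0 [ 0.335 -0.225  0.093] 362 0.1479
turq 1 [ 0.321 -0.243  0.088] 649 0.1513
   [ 0.3155 -0.2219] [ 21.58 -48.98] 0.0011
   [ 0.3151 -0.2216] [ 20.62 -46.39] 0.0012
   [ 0.3152 -0.2217] [ 20.91 -47.14] 0.0012
```

View pics/crop0.png

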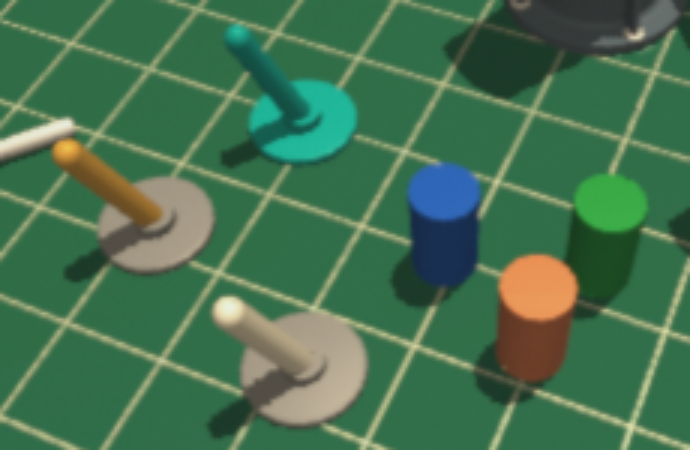

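The crop shows the copper beaker at crop (535,320) and the brass peg at (110,185), its tip at (67,152). The choice stands. The beaker fits fell into the wrong-side minimum, so I redo them from the top disc.

Run:
```python
from m import *
for k,l in seeds.items():
    for i,(u,v) in enumerate(l):
        T=C[i][v-40:v+40,u-30:u+30].reshape(-1,3); T=T[np.isfinite(T[:,0])]
        c=C[i][v,u][:2]
        T=T[(abs(T[:,2]-0.105)<0.006)]
        T=T[np.hypot(*(T[:,:2]-c).T)<0.075]
        # top disc: smallest centre containing most points
        best=max((( (np.hypot(*(T[:,:2]-x).T)<0.032).sum(),tuple(x)) for x in T[:,:2]))
        c=np.array(best[1])
        for _ in range(5): c=T[np.hypot(*(T[:,:2]-c).T)<0.034][:,:2].mean(0)
        P=grab(i,c,0.04,0.02,0.098)
        r=least_squares(lambda x:np.hypot(*(P[:,:2]-x).T)-0.031,c,loss='soft_l1',f_scale=0.002)
        print(k,i,'top',c.round(4),'side',r.x.round(4),np.abs(r.fun).mean().round(4))
```

```text
copper 0 top [0.4652 0.0972] side [0.4631 0.0966] 0.0005
copper 1 top [0.4633 0.0923] side [0.4644 0.0975] 0.0009
silver 0 top [0.5377 0.2932] side [0.5354 0.2933] 0.0004
silver 1 top [0.5341 0.2854] side [0.537  0.2949] 0.0012
blue 0 top [ 0.4053 -0.01  ] side [ 0.4031 -0.0111] 0.0006
blue 1 top [ 0.4031 -0.0156] side [ 0.4044 -0.0102] 0.0008
green 0 top [0.3621 0.1244] side [0.3598 0.1237] 0.0006
green 1 top [0.3604 0.1186] side [0.3611 0.1246] 0.0009
```

```bash
cat >> h.py <<'E'
PEG=np.array([0.4876,-0.2910,0.052]); PHI=np.radians(-38.9); TH=np.radians(20)
pz=np.array([np.sin(TH)*np.cos(PHI),np.sin(TH)*np.sin(PHI),np.cos(TH)])
py=np.array([-np.sin(PHI),np.cos(PHI),0]); px=np.cross(py,pz)
R_peg=np.stack([-px,py,-pz],1)          # tool axes for the hanging pose
x0=np.array([-np.cos(PHI),-np.sin(PHI),0]); R_down=np.stack([x0,py,[0,0,-1]],1)
def go(p,Rt):
    s=readout.sense(); R0=R.from_quat(s['tool_rot'])
    d=R0.inv().apply(np.asarray(p)-s['tcp_pos'])*1000
    w=(R0.inv()*R.from_matrix(Rt)).as_rotvec(degrees=True)
    print('t',round(s['t'],2),'tcp',s['tcp_pos'].round(4),'turn',w.round(2),'shift',d.round(1),'F',s['force'].round(1),'gap',round(s['finger_gap'],3))
E
python3 -c "
from h import *
print(manip.tip_extent)
go([.464,.097,.2],R_down)"
```

```text
0.025
t 0.1 tcp [0.1884 0.5953 0.2554] turn [-0.12  0.   21.33] shift [-413.2 -391.7   56. ] F [-0.3 -0.4  0.6] gap 0.998
```

Request:
move_arm --pt "0 0 2 -20 -19 2 0" --pt "0 0 4 -50 -47 6 0" --pt "0 0 6 -80 -76 10 0" --pt "0 0 8 -110 -104 15 0" --pt "0 0 10 -140 -133 19 0" --pt "0 0 12 -170 -161 23 0" --pt "0 0 14 -200 -190 27 0" --pt "0 0 16 -230 -218 31 0" --pt "0 0 18 -260 -246 35 0" --pt "0 0 20 -290 -275 39 0" --pt "0 0 21 -315 -299 43 0" --pt "0 0 21.3 -330 -313 45 0"

```text
t: 1.1
tcp_pos: [0.4101, 0.1948, 0.2109]
tool_rot: [0.334, 0.942, -0.0, 0.0]
force: [0.6, -0.1, -0.5]
finger_gap: 1.001
gripper_force: 0.0
```

```bash
python3 -c "
from h import *
go([.464,.097,.18],R_down)"
```

```text
t 1.1 tcp [0.4101 0.1948 0.2109] turn [-0.04  0.03 -0.18] shift [-103.4  -41.9   30.9] F [ 0.6 -0.1 -0.5] gap 1.001
```

Request:
move_arm --pt "0 0 0 -25 -10 8 0" --pt "0 0 0 -52 -21 16 0" --pt "0 0 0 -78 -32 24 0" --pt "0 0 -0.1 -97 -39 29 0" --pt "0 0 -0.1 -103.4 -41.9 31 0" --pt "0 0 -0.1 -103.4 -41.9 31 0" --pt "0 0 -0.1 -103.4 -41.9 31 0"

```text
t: 1.68
tcp_pos: [0.4623, 0.1006, 0.1801]
tool_rot: [0.332, 0.943, -0.0, -0.001]
force: [-0.6, 0.2, -0.5]
finger_gap: 1.002
gripper_force: 0.0
```

Run:
```python
from h import *
go([.464,.097,.078],R_down)
s=snap('wrist','wrist1')
for z in (0.105,): print(proj(s,[[.464+.031*np.cos(a),.097+.031*np.sin(a),z] for a in np.linspace(0,6.28,5)]).round())
W=cloud(s); m=(abs(W[...,2]-0.105)<0.006)&(np.hypot(W[...,0]-.464,W[...,1]-.097)<0.045)
T=W[m]; print(len(T),T.mean(0).round(4),T.min(0).round(4),T.max(0).round(4))
```

```text
t 1.68 tcp [0.4623 0.1006 0.1801] turn [-0.03 -0.08  0.08] shift [ -3.7  -1.6 102.1] F [-0.6  0.2 -0.5] gap 1.002
[[280. 258.]
 [289. 197.]
 [220. 190.]
 [215. 251.]
 [279. 258.]]
6393 [0.4622 0.0981 0.1049] [0.4327 0.0659 0.099 ] [0.4945 0.1278 0.1074]
```

View pics/wrist1.png

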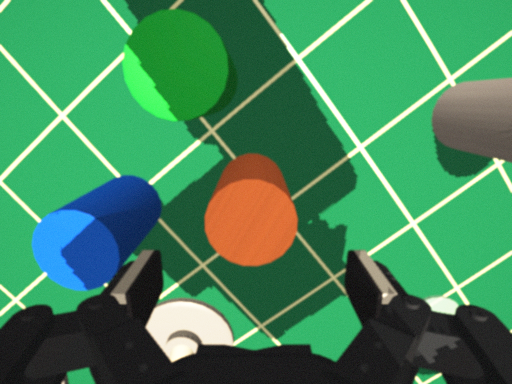

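The wrist view shows the copper beaker's top at (251,222), between the open fingers. Blue is at (95,235) and green at (176,65), both clear of the jaws. I descend.

Request:
move_arm --pt "0 0 0 -2 -1 8 0" --pt "0 0 0 -3.7 -1.6 20 0" --pt "0 0 0 -3.7 -1.6 32 0" --pt "0 0 0 -3.7 -1.6 44 0" --pt "0 0 0 -3.7 -1.6 56 0" --pt "0 0 0 -3.7 -1.6 68 0" --pt "0 0 0 -3.7 -1.6 80 0" --pt "0 0 0 -3.7 -1.6 90 0" --pt "0 0 0 -3.7 -1.6 98 0" --pt "0 0 0 -3.7 -1.6 102 0" --pt "0 0 0 -3.7 -1.6 102 0" --pt "0 0 0 -3.7 -1.6 102 0"

```text
t: 2.73
tcp_pos: [0.4647, 0.097, 0.0783]
tool_rot: [0.332, 0.943, -0.0, -0.0]
force: [-0.6, 0.3, 0.7]
finger_gap: 1.001
gripper_force: 0.0
```

Request:
move_arm --pt "0 0 0 0 0 0 0.1" --pt "0 0 0 0 0 0 0.2" --pt "0 0 0 0 0 0 0.25" --pt "0 0 0 0 0 0 0.3" --pt "0 0 0 0 0 0 0.35" --pt "0 0 0 0 0 0 0.4" --pt "0 0 0 0 0 0 0.5" --pt "0 0 0 0 0 0 0.5" --pt "0 0 0 0 0 0 0.5" --pt "0 0 0 0 0 0 0.5" --squeeze 45

```text
t: 3.57
tcp_pos: [0.4649, 0.0965, 0.0792]
tool_rot: [0.332, 0.943, 0.0, 0.0]
force: [-1.5, -1.0, 5.2]
finger_gap: 0.72
gripper_force: 47.6
```

Run:
```python
from h import *
go([.464,.097,.26],R_down)
go(PEG+pz*(0.101+0.030+0.078),R_peg)
print(readout.sense()['q'].round(3))
```

```text
t 3.57 tcp [0.4649 0.0965 0.0792] turn [0.02 0.04 0.11] shift [ 9.000e-01 -1.000e-01 -1.808e+02] F [-1.5 -1.   5.2] gap 0.72
t 3.57 tcp [0.4649 0.0965 0.0792] turn [ 0.   20.04  0.11] shift [-332.  -287.9 -169.1] F [-1.5 -1.   5.2] gap 0.72
[-0.031  0.645  1.945 -0.     0.551 -0.925]
```

Request:
move_arm --pt "0 0 0 0 0 -4 0.5" --pt "0 0 0 0 0 -14 0.5" --pt "0 0 0 0 0 -30 0.5" --pt "0 0 0 0 0 -48 0.5" --pt "0 0 0 0 0 -66 0.5" --pt "0 0 0 0 0 -84 0.5" --pt "0 0 0 0 0 -102 0.5" --pt "0 0 0 0 0 -120 0.5" --pt "0 0 0 0 0 -138 0.5" --pt "0 0 0 0 0 -155 0.5" --pt "0 0 0 0 0 -168 0.5" --pt "0 0 0 0 0 -176 0.5"

```text
t: 4.57
tcp_pos: [0.4651, 0.0967, 0.2565]
tool_rot: [0.332, 0.943, 0.0, 0.001]
force: [-0.4, 0.6, -1.5]
finger_gap: 0.722
gripper_force: 49.3
```

Run:
```python
from h import *
go(PEG+pz*(0.101+0.030+0.078),R_peg)
```

```text
t 4.57 tcp [0.4651 0.0967 0.2565] turn [ 0.09 20.13  0.14] shift [-331.8 -288.4    8.3] F [-0.4  0.6 -1.5] gap 0.722
```

Request:
move_arm --pt "0 0 0 -5 -4 -2 0.5" --pt "0 0 0 -16 -14 -6 0.5" --pt "0 0 0 -31 -27 -10 0.5" --pt "0 0 0 -48 -42 -14 0.5" --pt "0 0 0 -65 -56 -18 0.5" --pt "0 0 0 -82 -71 -20 0.5" --pt "0 0 0 -99 -86 -20 0.5" --pt "0 0 0 -116 -101 -20 0.5" --pt "0 1 0 -133 -116 -20 0.5" --pt "0 2.5 0 -150 -130 -20 0.5" --pt "0 4 0 -167 -145 -20 0.5" --pt "0 6 0 -184 -160 -20 0.5"

```text
t: 5.57
tcp_pos: [0.5072, -0.1444, 0.2736]
tool_rot: [0.332, 0.942, 0.018, -0.051]
force: [0.7, 0.5, -1.7]
finger_gap: 0.723
gripper_force: 49.3
```

Run:
```python
from h import *
go(PEG+pz*(0.101+0.035+0.078),R_peg)
```

```text
t 5.57 tcp [ 0.5072 -0.1444  0.2736] turn [-0.04 13.8   0.11] shift [-151.1 -126.7    4.2] F [ 0.7  0.5 -1.7] gap 0.723
```

Request:
move_arm --pt "0 1.5 0 -17 -14 0 0.5" --pt "0 3 0 -33 -28 0 0.5" --pt "0 4.5 0 -49 -42 0 0.5" --pt "0 6 0 -65 -55 0 0.5" --pt "0 7.5 0 -81 -68 0 0.5" --pt "0 9 0 -97 -81 0 0.5" --pt "0 10.5 0 -112 -94 0 0.5" --pt "0 12 0 -126 -105 1 0.5" --pt "0 13 0 -138 -115 2 0.5" --pt "0 13.8 0 -146 -123 3 0.5" --pt "0 13.8 0 -149 -126 4 0.5" --pt "0 13.8 0 -149 -126 4 0.5"

```text
t: 6.57
tcp_pos: [0.5436, -0.3352, 0.2529]
tool_rot: [0.328, 0.929, 0.058, -0.163]
force: [0.4, 0.3, -1.7]
finger_gap: 0.721
gripper_force: 49.3
```

Request:
move_arm --pt "0 0 0 0 0 0 0.5" --pt "0 0 0 0 0 0 0.5" --pt "0 0 0 0 0 0 0.5"

```text
t: 6.82
tcp_pos: [0.5443, -0.3331, 0.2551]
tool_rot: [0.327, 0.929, 0.057, -0.162]
force: [0.4, -1.1, -1.5]
finger_gap: 0.721
gripper_force: 49.3
```

```bash
cat > chk.py <<'E'
from h import *
import sys
n=sys.argv[1]
go(PEG+pz*(0.101+0.035+0.078),R_peg)
s0=readout.sense()
for cam in('scene','side'):
    s=snap(cam,cam+n); W=cloud(s).reshape(-1,3); img=s['img'].reshape(-1,3).astype(float)
    hsv=cv2.cvtColor(s['img'],cv2.COLOR_RGB2HSV).reshape(-1,3)
    q=W-PEG; loc=np.stack([q@px,q@py,q@pz],1)
    m=(hsv[:,0]<13)&(hsv[:,1]>110)&(np.hypot(loc[:,0],loc[:,1])<0.08)&(loc[:,2]>-0.03)&(loc[:,2]<0.3)
    P=loc[m]
    # cylinder fit in peg frame: centre line x=a+bz, y=c+dz, r=.031
    f=lambda v:np.hypot(P[:,0]-v[0]-v[1]*(P[:,2]-.15),P[:,1]-v[2]-v[3]*(P[:,2]-.15))-0.031
    from scipy.optimize import least_squares
    r=min((least_squares(f,[i,0,j,0],loss='soft_l1',f_scale=.001) for i in(-.02,0,.02) for j in(-.02,0,.02)),key=lambda r:r.cost+1e-4*np.abs(r.x).sum())
    print(cam,len(P),'x,y mm at z=.15',(r.x[[0,2]]*1000).round(1),'tilt deg',np.degrees(r.x[[1,3]]).round(1),'res',np.abs(r.fun).mean().round(4),'zrange',np.percentile(P[:,2],[1,99]).round(4))
    uv=proj(s,[PEG+pz*.1])[0].astype(int); y,x=max(uv[1]-75,0),max(uv[0]-100,0)
    cv2.imwrite(f'pics/{cam}{n}c.png',cv2.resize(s['img'][y:y+150,x:x+200,::-1],None,fx=2,fy=2))
a,b=[cv2.imread(f'pics/{c}{n}c.png') for c in('scene','side')]
h=min(a.shape[0],b.shape[0]); cv2.imwrite(f'pics/both{n}.png',np.hstack([a[:h],b[:h]]))
E
python3 chk.py 2
```

```text
t 6.82 tcp [ 0.5443 -0.3331  0.2551] turn [-0.05  0.19  0.17] shift [-3.2 -2.9  1. ] F [ 0.4 -1.1 -1.5] gap 0.721
scene 904 x,y mm at z=.15 [-3.3  0.9] tilt deg [2.7 2.8] res 0.0022 zrange [0.1386 0.2613]
side 1700 x,y mm at z=.15 [-5.3  3.1] tilt deg [ 3.  -1.7] res 0.0021 zrange [0.1391 0.2641]
```

View pics/both2.png

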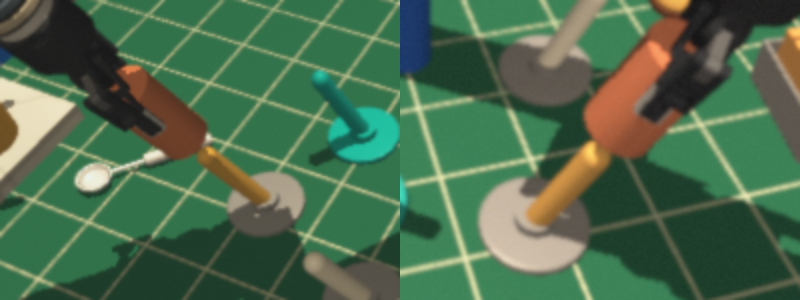

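The crop shows the beaker in line above the brass tip: tip at about (208,152) on the left and (595,150) on the right. Vision and the TCP agree on an offset of about −3 to −5 mm in peg x and +1 to +3 mm in y. I correct that, aiming slightly to +x, and slide down.

Request:
move_arm --pt "0 0 0 -4 -1.5 0 0.5" --pt "0 0.2 0.2 -8 -2.9 2 0.5" --pt "0 0.2 0.2 -9 -2.9 8 0.5" --pt "0 0.2 0.2 -9 -2.9 15 0.5" --pt "0 0.2 0.2 -9 -2.9 22 0.5" --pt "0 0.2 0.2 -9 -2.9 29 0.5" --pt "0 0.2 0.2 -9 -2.9 36 0.5" --pt "0 0.2 0.2 -9 -2.9 43 0.5" --pt "0 0.2 0.2 -9 -2.9 50 0.5" --pt "0 0.2 0.2 -9 -2.9 56 0.5" --pt "0 0.2 0.2 -9 -2.9 60 0.5" --pt "0 0.2 0.2 -9 -2.9 60 0.5"

```text
t: 7.92
tcp_pos: [0.5327, -0.3283, 0.1942]
tool_rot: [0.328, 0.928, 0.058, -0.165]
force: [0.1, -0.5, -1.8]
finger_gap: 0.722
gripper_force: 49.3
```

Run:
```python
from h import *
go(PEG+px*.006+pz*(0.079),R_peg)
```

```text
t 7.92 tcp [ 0.5327 -0.3283  0.1942] turn [-0.04 -0.13 -0.08] shift [ 0.2  0.8 74.7] F [ 0.1 -0.5 -1.8] gap 0.722
```

Request:
move_arm --pt "0 0 0 0 0.4 3 0.5" --pt "0 0 0 0 0.8 9 0.5" --pt "0 0 0 0 0.8 16 0.5" --pt "0 0 0 0 0.8 23 0.5" --pt "0 0 0 0 0.8 30 0.5" --pt "0 0 0 0 0.8 37 0.5" --pt "0 0 0 0 0.8 44 0.5" --pt "0 0 0 0 0.8 50 0.5" --pt "0 0 0 0 0.8 56 0.5" --pt "0 0 0 0 0.8 61 0.5" --pt "0 0 0 0 0.8 64 0.5" --pt "0 0 0 0 0.8 65 0.5"

```text
t: 8.92
tcp_pos: [0.5161, -0.3141, 0.1336]
tool_rot: [0.329, 0.928, 0.058, -0.164]
force: [0.2, -0.2, -1.8]
finger_gap: 0.717
gripper_force: 49.3
```

Run:
```python
from h import *
go(PEG+px*.006+pz*(0.079),R_peg)
```

```text
t 8.92 tcp [ 0.5161 -0.3141  0.1336] turn [-0.04 -0.06 -0.09] shift [ 0.6  0.1 10.2] F [ 0.2 -0.2 -1.8] gap 0.717
```

Free of contact so far, with about 10 mm left. I shift sideways most of the way to +x, then creep down watching the force.

Request:
move_arm --pt "0 0 0 -2 0 1 0.5" --pt "0 0 0 -4 0 2 0.5" --pt "0 0 0 -5 0 3 0.5" --pt "0 0 0 -6 0 4 0.5" --pt "0 0 0 -6 0 5 0.5" --pt "0 0 0 -6 0 6 0.5" --pt "0 0 0 -6 0 7 0.5" --pt "0 0 0 -6 0 7 0.5" --pt "0 0 0 -6 0 7 0.5"

```text
t: 9.67
tcp_pos: [0.5189, -0.3163, 0.1255]
tool_rot: [0.329, 0.928, 0.057, -0.164]
force: [0.1, 1.5, -0.7]
finger_gap: 0.716
gripper_force: 49.3
```

Request:
move_arm --pt "0 0 0 0 0 0.7 0.5" --pt "0 0 0 0 0 1.4 0.5" --pt "0 0 0 0 0 1.4 0.5" --pt "0 0 0 0 0 1.4 0.5"

```text
t: 10.0
tcp_pos: [0.5186, -0.3161, 0.1242]
tool_rot: [0.329, 0.928, 0.057, -0.164]
force: [-0.7, -0.1, -0.7]
finger_gap: 0.722
gripper_force: 49.3
```

Request:
move_arm --pt "0 0 0 0 0 0.5 0.5" --pt "0 0 0 0 0 1 0.5" --pt "0 0 0 0 0 1 0.5" --pt "0 0 0 0 0 1 0.5"

```text
t: 10.33
tcp_pos: [0.5183, -0.3159, 0.1233]
tool_rot: [0.329, 0.928, 0.057, -0.164]
force: [-0.3, -0.1, -1.5]
finger_gap: 0.722
gripper_force: 49.3
```

Request:
move_arm --pt "0 0 0 0 0 0.5 0.5" --pt "0 0 0 0 0 1 0.5" --pt "0 0 0 0 0 1 0.5" --pt "0 0 0 0 0 1 0.5"

```text
t: 10.67
tcp_pos: [0.5181, -0.3157, 0.1223]
tool_rot: [0.329, 0.928, 0.057, -0.164]
force: [-0.3, -0.6, -0.6]
finger_gap: 0.724
gripper_force: 49.3
```

Request:
move_arm --pt "0 0 0 0 0 0.5 0.5" --pt "0 0 0 0 0 1 0.5" --pt "0 0 0 0 0 1 0.5" --pt "0 0 0 0 0 1 0.5"

```text
t: 11.0
tcp_pos: [0.518, -0.3156, 0.122]
tool_rot: [0.329, 0.928, 0.057, -0.164]
force: [0.1, 0.8, 2.4]
finger_gap: 0.724
gripper_force: 49.6
```

Run:
```python
from h import *
go(PEG+px*.012+pz*(0.079),R_peg); s=readout.sense(); print('F along peg z',s['force']@pz,'px',s['force']@px)
```

```text
t 11.0 tcp [ 0.518  -0.3156  0.122 ] turn [-0.04  0.04 -0.09] shift [0.9 0.1 0.1] F [0.1 0.8 2.4] gap 0.724
F along peg z 2.1565247020319016 px -1.1939155076587389
```

The closed end has touched the tip: force rose by about 4 N at the expected depth. Now I take up the remaining side play gently before releasing.

Request:
move_arm --pt "0 0 0 -0.8 0 0 0.5" --pt "0 0 0 -1.6 0 0 0.5" --pt "0 0 0 -2.2 0 0 0.5" --pt "0 0 0 -2.2 0 0 0.5" --pt "0 0 0 -2.2 0 0 0.5"

```text
t: 11.42
tcp_pos: [0.5192, -0.3166, 0.1214]
tool_rot: [0.328, 0.928, 0.057, -0.164]
force: [-1.1, 1.6, 4.5]
finger_gap: 0.723
gripper_force: 49.8
```

Run:
```python
from h import *
go(PEG+px*.0155+pz*(0.079),R_peg); s=readout.sense(); print('F along peg z',s['force']@pz,'px',s['force']@px)
```

```text
t 11.42 tcp [ 0.5192 -0.3166  0.1214] turn [-0.05 -0.05 -0.08] shift [-1.   0.   0.1] F [-1.1  1.6  4.5] gap 0.723
F along peg z 3.6021930267625564 px -3.2205585427270873
```

Request:
move_arm --pt "0 0 0 0 0 0 0.27" --pt "0 0 0 0 0 0 0.25" --pt "0 0 0 0 0 0 0.22" --pt "0 0 0 0 0 0 0.18" --pt "0 0 0 0 0 0 0.1" --pt "0 0 0 0 0 0 0" --pt "0 0 0 0 0 0 0" --pt "0 0 0 0 0 0 0" --pt "0 0 0 0 0 0 0" --pt "0 0 0 0 0 0 0" --squeeze 20

```text
t: 12.25
tcp_pos: [0.5194, -0.3168, 0.1207]
tool_rot: [0.329, 0.928, 0.057, -0.164]
force: [0.3, -1.0, 0.9]
finger_gap: 0.997
gripper_force: 0.0
```

```bash
python3 chk.py 3
```

```text
t 12.25 tcp [ 0.5194 -0.3168  0.1207] turn [-0.04  0.   -0.08] shift [ 1.500e+01 -1.000e-01 -1.355e+02] F [ 0.3 -1.   0.9] gap 0.997
scene 699 x,y mm at z=.15 [24.9  5.1] tilt deg [5.7 2.8] res 0.0028 zrange [0.0021 0.141 ]
side 1182 x,y mm at z=.15 [22.3 -6.8] tilt deg [ 5.  -3.4] res 0.0028 zrange [0.0026 0.1434]
```

View pics/both3.png

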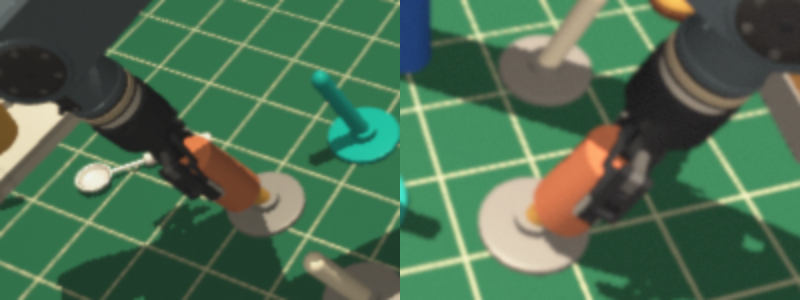

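The beaker is seated on the brass peg, with its mouth just above the dish at (270,200) on the left and (540,215) on the right. The fingers are open beside it, so I back straight out along the peg axis.

Request:
move_arm --pt "0 0 0 0 0 -3 0" --pt "0 0 0 0 0 -9 0" --pt "0 0 0 0 0 -17 0" --pt "0 0 0 0 0 -26 0" --pt "0 0 0 0 0 -36 0" --pt "0 0 0 0 0 -48 0" --pt "0 0 0 0 0 -62 0" --pt "0 0 0 0 0 -78 0" --pt "0 0 0 0 0 -94 0" --pt "0 0 0 0 0 -110 0" --pt "0 0 0 0 0 -125 0" --pt "0 0 0 0 0 -135 0"

```text
t: 13.35
tcp_pos: [0.5565, -0.3466, 0.2503]
tool_rot: [0.329, 0.929, 0.057, -0.162]
force: [0.5, -0.6, 0.2]
finger_gap: 1.0
gripper_force: 0.0
```

Request:
move_arm --pt "0 0 0 5 0 -10 0" --pt "0 0 0 10 0 -20 0" --pt "0 0 0 15 0 -25 0" --pt "0 0 0 15 0 -25 0" --pt "0 0 0 15 0 -25 0" --pt "0 0 0 15 0 -25 0"

```text
t: 13.85
tcp_pos: [0.5507, -0.3418, 0.2756]
tool_rot: [0.329, 0.928, 0.058, -0.165]
force: [-0.7, 0.2, 0.1]
finger_gap: 1.002
gripper_force: 0.0
```

```bash
python3 chk.py 4
```

```text
t 13.85 tcp [ 0.5507 -0.3418  0.2756] turn [-0.04 -0.08 -0.08] shift [-0.4 -0.1 23.8] F [-0.7  0.2  0.1] gap 1.002
scene 984 x,y mm at z=.15 [18.6 -1.1] tilt deg [ 2.8 -0.1] res 0.004 zrange [0.0027 0.1066]
side 2005 x,y mm at z=.15 [15.3 -0. ] tilt deg [ 1.8 -0.4] res 0.0045 zrange [0.0036 0.1074]
```

View pics/both4.png

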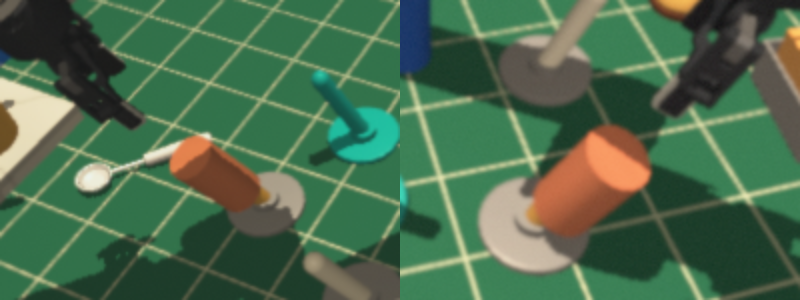

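The beaker hangs alone on the brass peg, its top at (190,160) on the left and (620,158) on the right. Its offset is about 15 mm to +x and it spans 3 to 107 mm along the peg, so it is fully seated. The gripper is clear and the silver beaker was never approached. I hand in.

```bash
python3 -c "
from station import order
print(order.sign_off())"
```

```text
the job is handed in; nothing more can be done
None
```

The copper beaker hangs mouth-down and fully seated on the brass peg, released with the gripper clear; the silver beaker was not touched, and I handed the job in at about 14 s, with no verdict returned.

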